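# Stand a mounting plate in the corner jig and hold it with a diagonal push

## Robot

A 7-joint arm with a two-finger parallel gripper is mounted at the origin on a cart in front of the work surface, level with it; the furniture and walls round the work are solid. World frame = base frame: x ahead of the robot, y to its left, z up, the work surface at z = 0. Lengths are in m, angles in rad, forces in N, time in s.
With the tool pointing down it reaches from about 0.425 to 0.875 m from the base axis. Payload 4.7 kg.
Tool frame: the origin (TCP) lies midway between the tips of the shut fingers; the grasp point (between the pads) lies 19 mm behind it; z points along the fingers, y is the direction in which the jaws open and shut (so a half turn about z gives the same grasp; the last joint's range is limited). The gripper opens to 87 mm and grips with 3 to 60 N. Pads are 19 mm wide; open, the fingers measure 117 mm over their backs; the gripper's body (75 mm by 190 mm) begins 51 mm behind the grasp point.
Start: joints at [1.252, 0.321, -0.07, 1.45, 0.023, 1.371, -0.057], TCP at [0.212, -0.614, 0.223] pointing down, gripper open.
Joint ranges: [-2.86, 2.86], [-0.3, 2.09], [-1.38, 1.24], [0.06, 2.45], [-1.56, 4.7], [0.09, 2.05], [-2.69, 2.69]. Speed limits (rad/s): [2.57, 2.57, 3.14, 3.14, 3.14, 3.14, 3.14].

## Interface

Orientations are given as a rotation vector (axis times angle).
In Python, from bench import ctrl, optics gives the robot as it stands. The module is installed in compiled form; this text tells all that it offers.
- The arm moves only by the tool step_arm, never from a script. Its argument "deltas" is a list of rows, each a list of 7 numbers: the turn, a rotation vector about the tool's x, y, z in degrees, then the shift along the tool's x, y, z in mm, then the finger opening in mm, from 0 to 87. A call has exactly 8 rows; each row is the pose to reach, as a shift and turn from the pose commanded when the call began, along the tool's axes at that moment; what a row does not reach only later rows make up. A row lasts 1/8 s, in which the tool goes at most 62.5 mm and 10.7 degrees, less where a joint would pass 70% of its speed; a pose out of reach is approached as far as the arm can. A call with a gripper value outside its range is refused whole. The fingers move at their own pace and stop on an object; "newtons" is the grip in N (left out, the last holds). Time passes only in rows, so rows that repeat a pose let the fingers close, or fill a call up. It gives the time, the measured TCP pose, the force and the opening at its end, in the units of the state.
- ctrl.get_state(): the state, without advancing time (a new reading comes with each control period).
- optics.get_image(name): name is "scene" or "top" or "wrist"; returns the picture (480x640x3 uint8, red, green, blue); there is no depth.
- optics.get_calibration(name): a dict with "K" (3x3 intrinsics, pixels), "k1" (the pictures are not rectified: a ray, as slopes to the right and down, at radius r is drawn at 1 + k1 r^2 times it, then the intrinsics apply), "R" (3x3) and "t" (3): a world point X has camera coordinates R X + t. Camera axes: x right, y down, z forward; pixel columns grow to the right and rows downward; lengths in m; the calibration is good to about 2 mm. A picture is of the moment at which its call begins: read the wrist's pose just before it. get_calibration takes no time and is no camera call; for the wrist camera it gives the pose at the moment of the call.
- ctrl.close_job(): hands the job in, once; it reports no verdict.
The state is a dict: "time": time; "joint_positions": joint angles; "qd": joint speeds; "joint_torque": joint torques, N m; "position": TCP position; "tool_rot": TCP orientation; "ft_force": force on the tool from outside, world axes, zero at the start; "torque": the same for the moment, N m; "grip_width": opening from 0.0 (shut) to 1.0 (fully open).
Only numpy, scipy, OpenCV 4.12 (cv2) and the standard library are available. Lean on these libraries where they do the work, as an engineer would, in place of code of your own. Each camera call takes 0.05 s, during which the arm holds its last target.

## Task

Take the flat metal plate off its small rest and stand it upright on one of its short ends on the base of the corner jig, with one broad face flat against the jig's fence, so that the next person can clamp it. Finish while still pushing it diagonally with the fingers, firmly (about 20 N) into the fence and down onto the base together, and keep that push: do not back off at the end. Leave the other things on the table where they are.

Things in the scene. Friction and masses are not known exactly. Their poses are not given: they have to be found in the camera images.
- plate_center (a point): Centre of the loose solid aluminium plate, 90 x 50 x 14 mm, 0.12 to 0.24 kg, with flush dark dots at the corners and a round disc in the middle. x runs along the 90 mm length, y along the 50 mm width, z through the 14 mm thickness. It starts lying flat on its rest, underside 36 mm above the table. Standing on a short end, this point is 45 mm above the base. Either end and either face may be used.
- rest: Small fixed dark steel rest under the plate: a block 50 (along the plate) x 26 (across) mm whose top is 36 mm above the table, on a foot 75 x 56 mm, 6 mm high. The centred plate overhangs it by 20 mm at each end and 12 mm at each side. Origin on the table under its centre; x along the plate.
- corner (a point): Corner jig, bare aluminium, fixed: middle of the line where the fence's face meets the base's top. x points level into the fence (its face looks to -x), y along the fence, z up. Base: slab from x = -110 mm to 0, 150 mm along y, top (z = 0 here) 10 mm above the table. Fence: wall 12 mm thick, 150 mm along y, 78 mm high above the base, with gussets and a foot behind (to x = +45 mm).
- torch: Bystander: black pocket torch, 113 x 25 mm, lying; leave it (origin at the centre of its underside).
- jar_small: Bystander: small jar, 38 mm wide, 36 mm high; leave it (origin at the centre of its underside).
- screwdriver: Bystander: screwdriver, 152 mm long, lying; leave it (origin at the centre of its underside).
- tape_roll: Bystander: roll of tape, 95 mm wide, 19 mm high, lying flat; leave it (origin at the centre of its underside).
- marker: Bystander: marker pen, 130 mm long, lying; leave it (origin at the centre of its underside).
- jar_amber: Bystander: brown jar, 48 mm wide, 74 mm high; leave it (origin at the centre of its underside).
- plate: The plate again: its origin is the centre of its underside as it lies at the start (7 mm below plate_center).
- fence: The jig's fence alone, its origin on the table, 10 mm under corner, same axes. Friction on its face carries part of a downward push on the plate.
- jig_base: The jig's base slab alone, with the same origin and axes as fence.
Not all that is in view belongs to the job. What is shaped like the plate but green is not meant.

How it is judged:
On the way:
1. the plate stands roughly upright on a short end on the jig's base, near the fence ((angle between plate_center's own x axis and vertical below 0.35 rad or angle between plate_center's own x axis and vertical above 2.79 rad) and z of plate_center in the frame of corner between 0.035 and 0.058 m and x of plate_center in the frame of corner between -0.06 and 0 m), for 0.1 s.
At the end, for the whole second after the job is handed in: plate at rest on a short end on the base (within 2.5 mm), a broad face within 3 mm of the fence, square within 3.4 degrees, centre within 50 mm of the fence middle, still pushed: over 5 N by the fingers, over 3 N on the fence, over 4 N on the base ((angle between plate_center's own x axis and vertical below 0.06 rad or angle between plate_center's own x axis and vertical above 3.0816 rad) and angle between the z axis of plate_center and the x axis of corner, either way round below 0.06 rad and x of plate_center in the frame of corner between -0.01 and -0.004 m and z of plate_center in the frame of corner between 0.042 and 0.0475 m and y of plate_center in the frame of corner between -0.05 and 0.05 m and contact force between plate and fence above 3 N and contact force between plate and jig_base above 4 N and contact force between the fingers and plate above 5 N and linear speed of plate below 0.01 m/s); the arm keeps its last pose, push and grip.
It fails at once if a bystander is moved more than 2 cm (distance of any of torch, jar_small, screwdriver, tape_roll, marker, jar_amber from where it was at the start of the episode above 0.02 m).
It also fails if it takes over 61 s, if anything falls off the work surface, if the arm or the gripper's body presses on something with over 40 N, if the wrist force passes 120 N, or if a joint passes its speed limit or range.

## Working session

There is one attempt and no reset: what is moved stays moved. The work goes in short steps, Python scripts to look and compute and a tool call to move; the robot and the scene stay as the last step left them, time stands still between calls to the robot, and variables do not carry over. Pictures are saved under pics/ and viewed, and the job is handed in when it is done.

Besides the shell and the picture viewer there is one more tool, called after "Call:" by a JSON object that holds its "api" and its "payload". step_arm: Moves the arm, as the interface text tells. Its arguments: {"type":"object","properties":{"deltas":{"type":"array"},"newtons":{"type":"number"}},"required":["deltas"]}

```bash
mkdir -p pics; ls
python3 - <<'E'
from bench import ctrl, optics
import cv2
s=ctrl.get_state()
for k in s: print(k,s[k])
for n in ["scene","top","wrist"]:
    c=optics.get_calibration(n); print(n,c)
    cv2.imwrite(f"pics/{n}0.png",optics.get_image(n)[:,:,::-1])
E
```

```text
pics
time 0.0
joint_positions [ 1.25212087  0.32180586 -0.07004571  1.4517208   0.02255844  1.37084056
 -0.05690564]
qd [-0.00116613 -0.00015151 -0.00061673 -0.00133886  0.00191985  0.00011633
 -0.00076176]
joint_torque [ 1.64486075e-03 -4.91289139e+01 -4.02944684e-01 -3.12528348e+01
 -6.38852036e-02  4.38462419e-02  1.42728791e-04]
position [ 0.21208263 -0.61380073  0.22144937]
tool_rot [-3.09629001e+00 -5.19961321e-01  6.33296427e-04]
ft_force [-0.33702832 -0.40251466  0.46295977]
torque [-0.03010866  0.03358998 -0.00656343]
grip_width 1.0029668216159346
scene {'K': array([[434.34298087,   0.        , 329.99432309],
       [  0.        , 434.34298087, 240.34537436],
       [  0.        ,   0.        ,   1.        ]]), 'k1': 0.030894188094386946, 'R': array([[-0.43359643, -0.90109551, -0.00458343],
       [-0.49125674,  0.24064487, -0.83711222],
       [ 0.75542104, -0.36071723, -0.547012  ]]), 't': array([0.30822922, 0.26487829, 0.70750435])}
top {'K': array([[478.27344296,   0.        , 328.06750651],
       [  0.        , 478.27344296, 231.66320393],
       [  0.        ,   0.        ,   1.        ]]), 'k1': 0.02482396584676049, 'R': array([[ 0.02476782, -0.99968255,  0.00462031],
       [-0.99909353, -0.02491275, -0.03451765],
       [ 0.0346218 , -0.00376119, -0.99939341]]), 't': array([0.06143739, 0.49917834, 1.35763614])}
wrist {'K': array([[330.48584865,   0.        , 316.66361781],
       [  0.        , 330.48584865, 239.67547848],
       [  0.        ,   0.        ,   1.        ]]), 'k1': -0.03080305785662116, 'R': array([[ 0.32729507, -0.944921  , -0.00149637],
       [-0.9110113 , -0.31596931,  0.26499399],
       [-0.25087119, -0.08536801, -0.9642489 ]]), 't': array([-0.64937232, -0.03260841,  0.39054108])}
```

View pics/scene0.png

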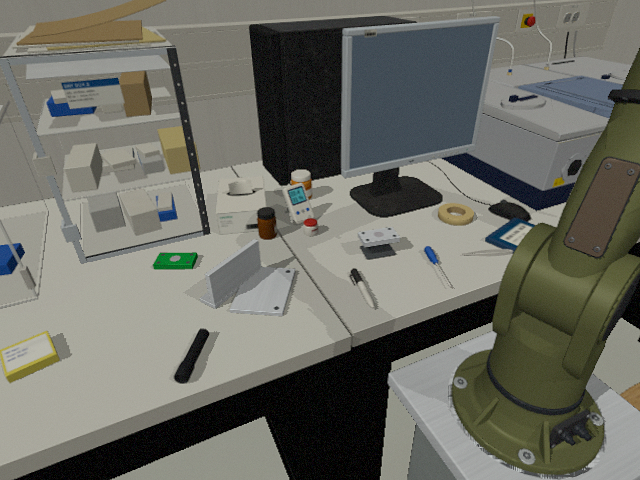

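View pics/top0.png

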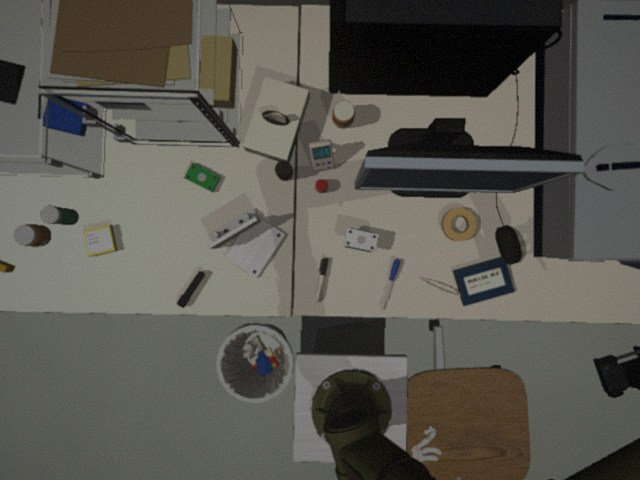

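View pics/wrist0.png

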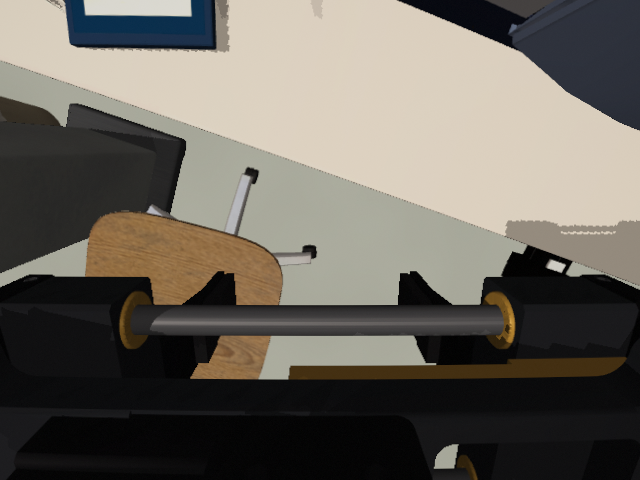

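```bash
cat > h.py <<'E'
import numpy as np, cv2
from bench import ctrl, optics
from scipy.spatial.transform import Rotation as Rn
def ray(c,px):
    p=cv2.undistortPoints(np.array(px,float).reshape(-1,1,2),c["K"],np.array([c["k1"],0,0,0,0.])).reshape(-1,2)
    d=np.c_[p,np.ones(len(p))]@c["R"]; o=-c["R"].T@c["t"]
    return o,d
def onz(c,px,z):
    o,d=ray(c,px); return o+d*((z-o[2])/d[:,2])[:,None]
def proj(c,X):
    rv,_=cv2.Rodrigues(c["R"]); return cv2.projectPoints(np.array(X,float).reshape(-1,3),rv,c["t"],c["K"],np.array([c["k1"],0,0,0,0.]))[0].reshape(-1,2)
E
python3 - <<'E'
import cv2
a=cv2.imread("pics/top0.png")[190:290,190:410]; cv2.imwrite("pics/top0z.png",cv2.resize(a,None,fx=3.6,fy=3.6,interpolation=cv2.INTER_CUBIC))
a=cv2.imread("pics/scene0.png")[215:325,190:410]; cv2.imwrite("pics/scene0z.png",cv2.resize(a,None,fx=3.6,fy=3.6,interpolation=cv2.INTER_CUBIC))
E
```

```text
(no output)
```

View pics/top0z.png

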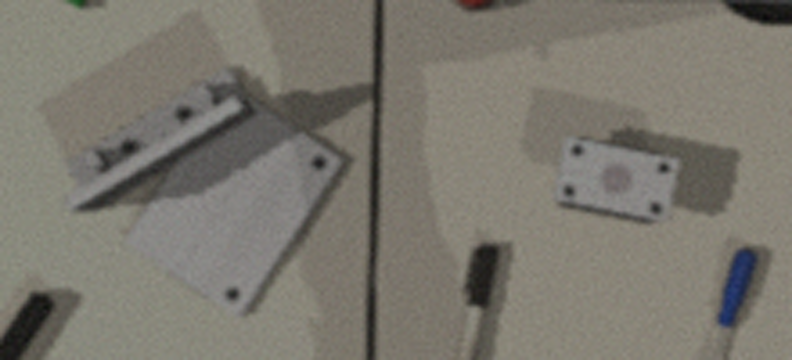

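View pics/scene0z.png

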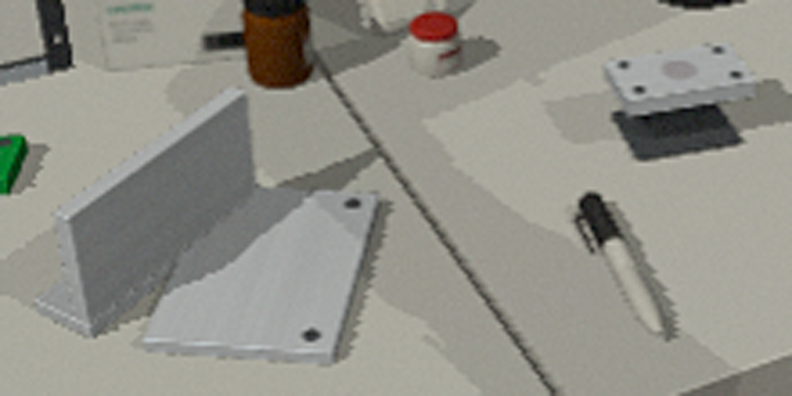

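Run:
```python
from h import *
for n,(r0,r1,c0,c1) in {"top":(195,285,195,300),"scene":(225,325,190,310)}.items():
    im=np.mean([optics.get_image(n).astype(float) for _ in range(4)],0).astype(np.uint8)[:,:,::-1]
    cv2.imwrite(f"pics/{n}1.png",im)
    cv2.imwrite(f"pics/{n}1z.png",cv2.resize(im[r0:r1,c0:c1],None,fx=6,fy=6,interpolation=cv2.INTER_NEAREST))
```

```text
(no output)
```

View pics/top1z.png

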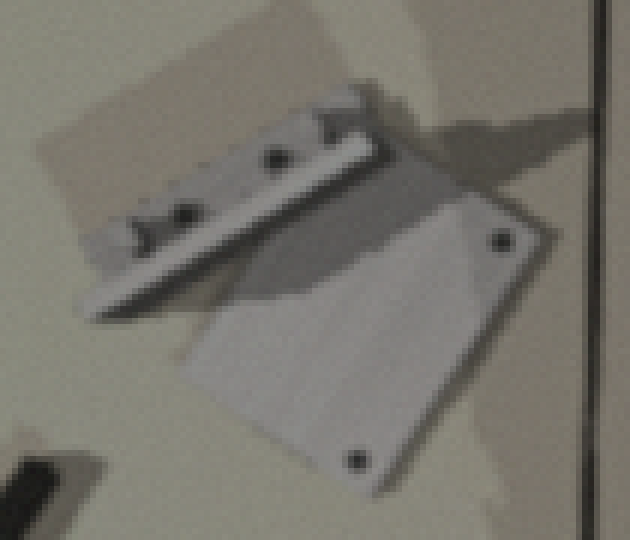

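View pics/scene1z.png

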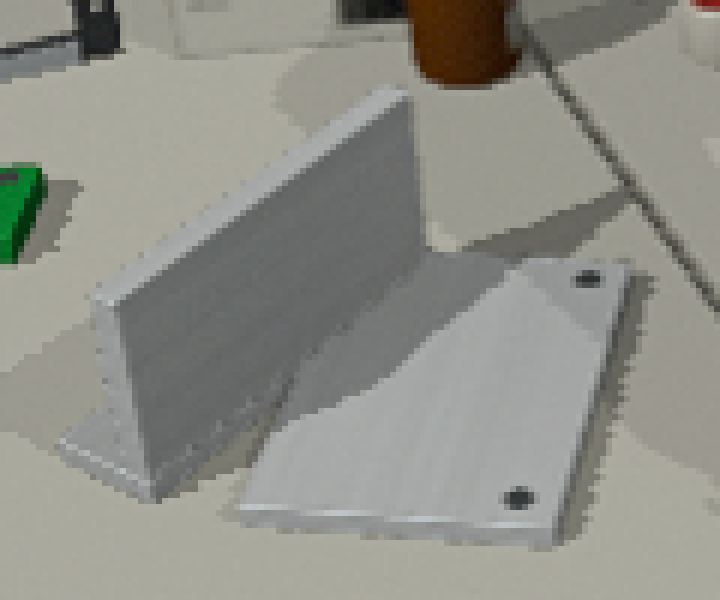

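Run:
```python
from h import *
T=optics.get_calibration("top");S=optics.get_calibration("scene")
def tp(p): return (np.array(p,float)+.5)/6-.5+[195,195]
def sp(p): return (np.array(p,float)+.5)/6-.5+[190,225]
f=np.set_printoptions(precision=4,suppress=True)
print("base top corners L,bottom,right", onz(T,tp([(185,360),(375,492),(550,235)]),.010))
print("base scene: left,bottom,right, R2", onz(S,sp([(240,508),(553,527),(630,262),(425,250)]),.010))
print("fence top front edge: left, right (top cam)", onz(T,tp([(97,318),(382,150)]),.088))
print("fence top front edge scene", onz(S,sp([(120,305),(410,95)]),.088))
print("fence bottom scene z=.006/.01/0", onz(S,sp([(155,480),(425,250)]),.010), onz(S,sp([(155,500)]),0))
print("holes", onz(T,tp([(502,241),(357,461)]),.01),onz(S,sp([(587,279),(518,498)]),.01))
```

```text
base top corners L,bottom,right [[0.425  0.3639 0.01  ]
 [0.3648 0.2722 0.01  ]
 [0.4885 0.1929 0.01  ]]
base scene: left,bottom,right, R2 [[0.4173 0.3676 0.01  ]
 [0.3618 0.2758 0.01  ]
 [0.4882 0.1975 0.01  ]
 [0.5302 0.2657 0.01  ]]
fence top front edge: left, right (top cam) [[0.4442 0.3874 0.088 ]
 [0.5226 0.2626 0.088 ]]
fence top front edge scene [[0.441  0.3907 0.088 ]
 [0.5199 0.2673 0.088 ]]
fence bottom scene z=.006/.01/0 [[0.444  0.3901 0.01  ]
 [0.5302 0.2657 0.01  ]] [[0.4457 0.3912 0.    ]]
holes [[0.4851 0.2156 0.01  ]
 [0.3792 0.2811 0.01  ]] [[0.4854 0.2162 0.01  ]
 [0.3805 0.2814 0.01  ]]
```

Run:
```python
from h import *
np.set_printoptions(precision=4,suppress=True)
for n,(r0,r1,c0,c1) in {"top":(222,256,338,385),"scene":(222,262,352,405)}.items():
    im=cv2.imread(f"pics/{n}1.png"); g=cv2.cvtColor(im,cv2.COLOR_BGR2GRAY)
    c=optics.get_calibration(n)
    k=12
    z=cv2.resize(im[r0:r1,c0:c1],None,fx=k,fy=k,interpolation=cv2.INTER_CUBIC)
    cv2.imwrite(f"pics/{n}1p.png",z)
    hsv=cv2.cvtColor(im,cv2.COLOR_BGR2HSV)
    m=np.zeros_like(g); m[r0:r1,c0:c1]=255
    thr=(g<105 if n=="top" else g<120)&(m>0)
    N,_,st,ce=cv2.connectedComponentsWithStats(thr.astype(np.uint8))
    for s,q in zip(st[1:],ce[1:]):
        if 3<=s[4]: print(n,s,q,onz(c,[q],.05)[0])
    print(g[r0:r1,c0:c1].min())
```

```text
top [356 225  29  24 248] [374.9758 234.0605] [ 0.4927 -0.0561  0.05  ]
top [351 228   4   1   4] [352.5 228. ] [0.5079 0.0066 0.05  ]
top [349 230   3   3   8] [349.875 231.125] [0.4991 0.0136 0.05  ]
top [373 235   3   3   8] [373.875 236.125] [ 0.4869 -0.0531  0.05  ]
top [347 241   3   4   9] [347.7778 242.6667] [0.467  0.0187 0.05  ]
top [345 246  27   6  48] [357.625  248.5417] [ 0.4514 -0.0089  0.05  ]
top [370 246   4   4  11] [371.6364 247.4545] [ 0.4554 -0.0476  0.05  ]
46
scene [388 228   3   2   6] [389.  228.5] [ 0.4871 -0.0534  0.05  ]
scene [362 232   3   2   5] [362.8 232.4] [0.4996 0.0132 0.05  ]
scene [393 235   3   2   6] [394.  235.5] [ 0.4546 -0.047   0.05  ]
scene [396 237   9   7  14] [399.9286 239.7143] [ 0.4328 -0.0494  0.05  ]
scene [366 239   3   2   6] [367.  239.5] [0.4677 0.0197 0.05  ]
scene [360 243  37  17 413] [377.9613 250.954 ] [0.4153 0.0211 0.05  ]
scene [397 246   8   4  12] [400.5833 247.8333] [ 0.4034 -0.0319  0.05  ]
19
```

View pics/top1p.png

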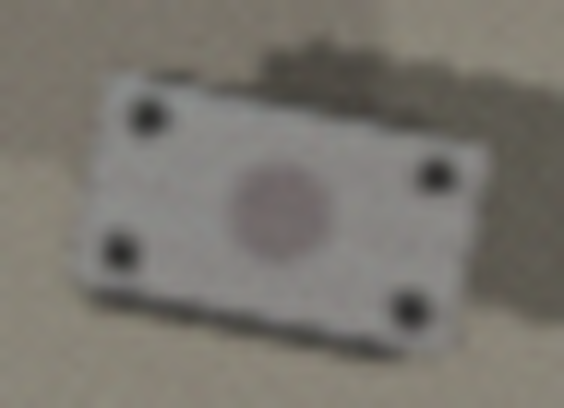

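View pics/scene1p.png

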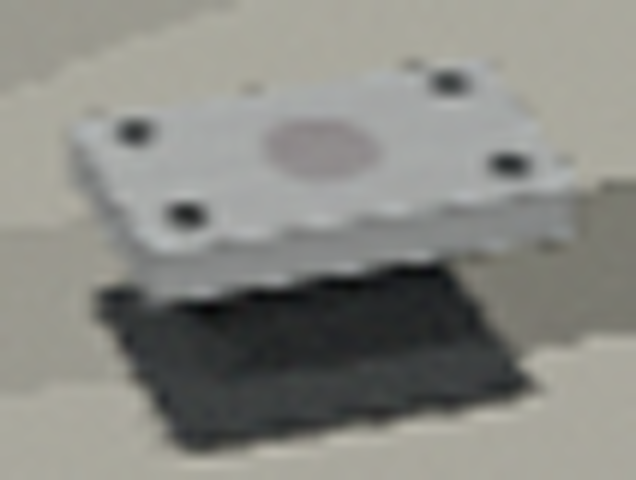

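```bash
cat >> h.py <<'E'
np.set_printoptions(precision=4,suppress=True)
K=np.array([0,0,1.])
U=np.array([np.sin(np.radians(10.15)),np.cos(np.radians(10.15)),0])
def Rstart(tau):
    t=np.radians(tau); x=np.cos(t)*U-np.sin(t)*K; z=-np.cos(t)*K-np.sin(t)*U
    return np.c_[x,np.cross(z,x),z]
def cur():
    s=ctrl.get_state(); return np.array(s["position"]),Rn.from_rotvec(s["tool_rot"]).as_matrix(),s
def delta(p,R,p0=None,R0=None):
    if p0 is None: p0,R0,_=cur()
    return np.r_[np.degrees(Rn.from_matrix(R0.T@R).as_rotvec()),R0.T@(p-p0)*1e3]
E
python3 - <<'E'
from h import *
p0,R0,s=cur();print(p0,R0)
R=Rstart(0)
via=np.array([.37,-.32,.24]); 
print("via",delta(via,R0)); 
g=np.array([.4805,.0027,.044])
for tau in (20,40):
  Rt=Rstart(tau); print(tau,"pre",g-.1*Rt[:,2],delta(g-.1*Rt[:,2],Rt), "from via", delta(g-.1*Rt[:,2],Rt,via,R0))
E
```

```text
[ 0.2123 -0.6144  0.2226] [[ 0.9451  0.3267 -0.0001]
 [ 0.3267 -0.9451 -0.0001]
 [-0.0001  0.     -1.    ]]
via [   0.        0.        0.      245.1963 -226.6822  -17.4398]
20 pre [0.4865 0.0364 0.138 ] [ -10.6048  -18.0764  -60.1388  471.7617 -525.428    84.5661] from via [ -10.6048  -18.0764  -60.1388  226.5653 -298.7459  102.0058]
40 pre [0.4918 0.066  0.1206] [ -21.1831  -36.1136  -58.198   486.4446 -551.6784  101.9291] from via [ -21.1831  -36.1136  -58.198   241.2483 -324.9963  119.3688]
```

Call:
{"api": "step_arm", "payload": {"deltas": [[0, 0, -5, 30, -28, -2, 87], [0, 0, -10, 60, -56, -4, 87], [0, 0, -15, 90, -84, -7, 87], [0, 0, -20, 120, -112, -9, 87], [0, 0, -25, 155, -142, -12, 87], [0, 0, -30, 190, -172, -14, 87], [0, 0, -35, 220, -200, -16, 87], [0, 0, -40, 245, -227, -17, 87]]}}

```text
time: 1.55
position: [0.3707, -0.3179, 0.2398]
tool_rot: [2.729, 1.555, 0.0]
ft_force: [-0.4, 0.9, 0.6]
grip_width: 1.002
```

Run:
```python
from h import *
p0,R0,s=cur();print(p0,s["time"],s["joint_positions"],s["ft_force"])
R=Rstart(0)
g=np.array([.4805,.0027,.044])
Rt=Rstart(40); P=g-.1*Rt[:,2]; print(delta(P,Rt)); print(delta(P+[0,0,.08],Rt))
```

```text
[ 0.3707 -0.3179  0.2398] 1.55 [ 1.0073 -0.0194 -0.3462  1.8027 -0.0066  1.3566  0.1279] [-0.3531  0.9174  0.6252]
[ -7.1198 -39.5467 -19.6533 392.0695 -91.4908 119.0798]
[ -7.1198 -39.5467 -19.6533 392.0507 -91.4439  39.0798]
```

Call:
{"api": "step_arm", "payload": {"deltas": [[0, -4, -2, 50, -12, 8, 87], [-1, -10, -5, 100, -24, 18, 87], [-2, -16, -8, 150, -36, 30, 87], [-3, -22, -11, 200, -48, 45, 87], [-4, -28, -14, 250, -60, 60, 87], [-5, -33, -16, 300, -71, 77, 87], [-6, -37, -18, 350, -82, 98, 87], [-7.1, -39.5, -19.7, 392, -91.5, 119, 87]]}}

```text
time: 2.55
position: [0.4931, 0.0661, 0.1191]
tool_rot: [1.995, 1.669, -0.728]
ft_force: [0.8, -1.0, 1.0]
grip_width: 1.002
```

```bash
cat > look.py <<'E'
from h import *
import sys
for n in sys.argv[2:]:
    cv2.imwrite(f"pics/{n}{sys.argv[1]}.png",optics.get_image(n)[:,:,::-1])
E
python3 - <<'E'
from h import *
p0,R0,s=cur();print(p0,s["time"],s["joint_positions"],s["ft_force"])
g=np.array([.4805,.0027,.044])
Rt=Rstart(40); P=g-.1*Rt[:,2]; print(delta(P,Rt));print(delta(g,Rt))
E
python3 look.py 2 wrist scene
```

```text
[0.4931 0.0661 0.1191] 2.55 [ 0.1323  0.566  -0.8756  1.7195  0.7952  1.7169 -1.1314] [ 0.7617 -0.9859  1.0192]
[-0.1373 -0.0147  0.0309 -1.2043 -1.2304 -0.9095]
[-0.1373 -0.0147  0.0309 -1.23   -0.9908 99.0902]
```

View pics/wrist2.png

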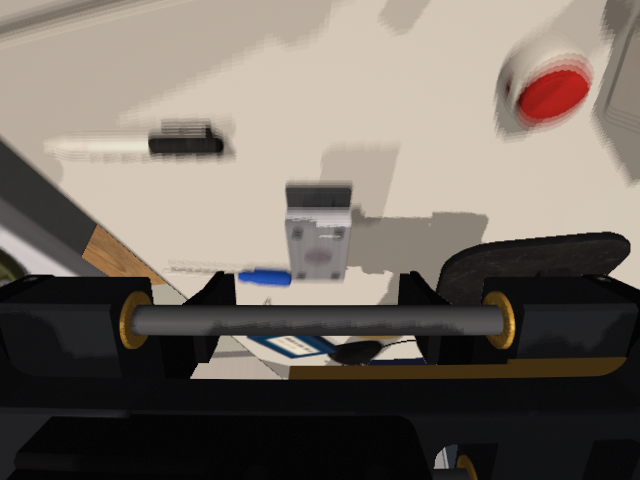

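View pics/scene2.png

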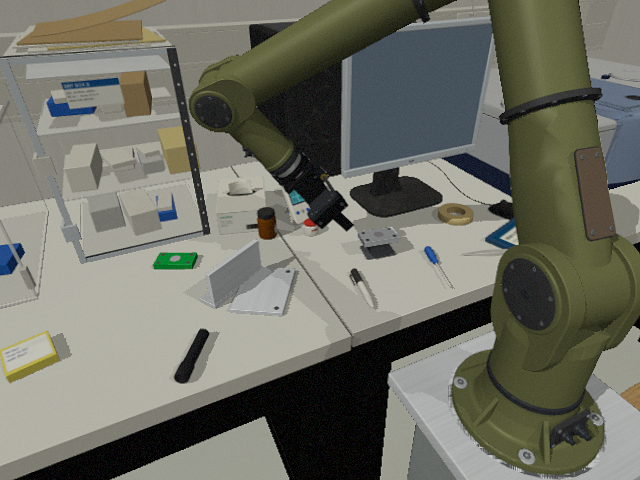

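Call:
{"api": "step_arm", "payload": {"deltas": [[0, 0, 0, -1, -1, 10, 87], [0, 0, 0, -1, -1, 25, 87], [0, 0, 0, -1, -1, 40, 87], [0, 0, 0, -1, -1, 55, 87], [0, 0, 0, -1, -1, 70, 87], [0, 0, 0, -1, -1, 83, 87], [0, 0, 0, -1, -1, 93, 87], [0, 0, 0, -1, -1, 99, 87]]}}

```text
time: 3.65
position: [0.4799, 0.0001, 0.0447]
tool_rot: [1.999, 1.666, -0.727]
ft_force: [-0.4, 0.2, -0.4]
grip_width: 0.998
```

```bash
python3 look.py 3 wrist scene
python3 - <<'E'
from h import *
p0,R0,s=cur();print(p0,s["time"],s["joint_positions"],s["ft_force"])
g=np.array([.4805,.0027,.044])
Rt=Rstart(40); print(delta(g,Rt))
im=cv2.imread("pics/scene3.png")[200:290,320:430]; cv2.imwrite("pics/scene3z.png",cv2.resize(im,None,fx=6,fy=6))
E
```

```text
[0.4798 0.0001 0.0448] 3.75 [ 0.2167  0.5892 -0.83    1.8618  0.8641  1.5582 -1.1555] [-0.1168  0.1783  1.2052]
[-0.2448 -0.0471 -0.15    2.6107  0.2354 -1.1144]
```

View pics/wrist3.png

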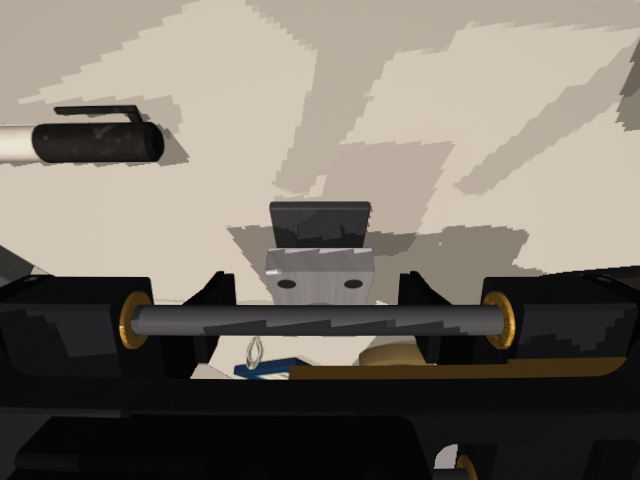

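View pics/scene3z.png

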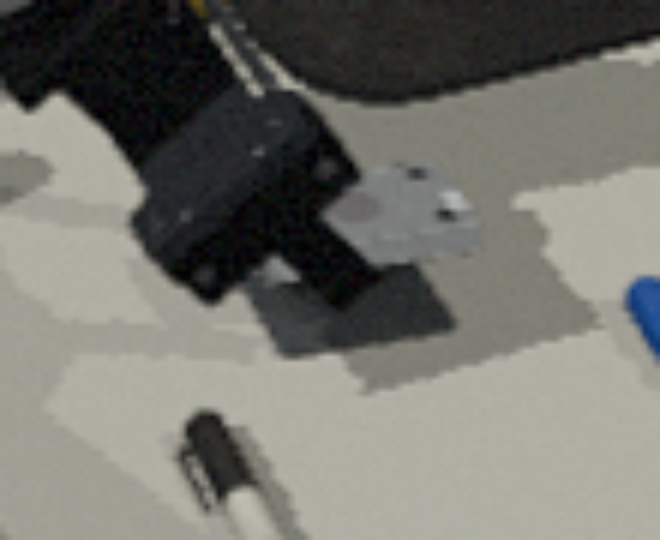

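Call:
{"api": "step_arm", "payload": {"deltas": [[0, 0, 0, 2.5, 0, -1, 87], [0, 0, 0, 2.5, 0, -1, 65], [0, 0, 0, 2.5, 0, -1, 55], [0, 0, 0, 2.5, 0, -1, 45], [0, 0, 0, 2.5, 0, -1, 40], [0, 0, 0, 2.5, 0, -1, 40], [0, 0, 0, 2.5, 0, -1, 40], [0, 0, 0, 2.5, 0, -1, 40]], "newtons": 50}}

```text
time: 4.75
position: [0.4807, 0.003, 0.0445]
tool_rot: [1.999, 1.666, -0.727]
ft_force: [1.1, 0.3, -0.5]
grip_width: 0.566
```

Run:
```python
from h import *
p0,R0,s=cur();print(p0,s["time"],s["grip_width"]*87,s["ft_force"],s["torque"])
g=np.array([.4805,.0027,.044])
Rt=Rstart(40); print(delta(g,Rt))
up=p0+[0,0,.12]; print("lift in tool",R0.T@np.array([0,0,120.]))
```

```text
[0.4807 0.003  0.0445] 4.75 49.25200540752556 [ 1.1144  0.3294 -0.5374] [ 0.7598 -0.4113  0.0952]
[-0.1894 -0.0752 -0.1691  0.0671 -0.1131  0.5472]
lift in tool [-77.0138  -0.0766 -92.0264]
```

Call:
{"api": "step_arm", "payload": {"deltas": [[0, 0, 0, -3, 0, -4, 40], [0, 0, 0, -12, 0, -14, 40], [0, 0, 0, -26, 0, -31, 40], [0, 0, 0, -42, 0, -50, 40], [0, 0, 0, -58, 0, -69, 40], [0, 0, 0, -74, 0, -88, 40], [0, 0, 0, -90, 0, -107, 40], [0, 0, 0, -96, 0, -115, 40]]}}

```text
time: 5.75
position: [0.4812, 0.0034, 0.1963]
tool_rot: [1.999, 1.664, -0.724]
ft_force: [0.2, 0.4, -1.4]
grip_width: 0.566
```

```bash
cat >> h.py <<'E'
def Rend(tau,psi): # psi: yaw of fence normal, deg
    t=np.radians(tau); n=np.array([np.cos(np.radians(psi)),np.sin(np.radians(psi)),0])
    x=np.cos(t)*K+np.sin(t)*n; z=np.cos(t)*n-np.sin(t)*K
    return np.c_[x,np.cross(z,x),z]
E
python3 look.py 4 wrist scene
python3 - <<'E'
from h import *
p0,R0,s=cur();print(p0,s["time"],s["joint_positions"],s["grip_width"]*87,s["ft_force"],s["torque"])
R=Rend(40,32.4);print(R)
n=np.array([np.cos(np.radians(32.4)),np.sin(np.radians(32.4)),0]);e=np.array([n[1],-n[0],0])
m=np.array([.482,.327,0])
T=m+.030*e-.12*n+[0,0,.20]; print(T,delta(T,R))
# intermediate: vertical, yaw
for a in (0,):
    print(delta(T,Rend(90-0,32.4)) )
E
```

```text
[0.4811 0.0034 0.1953] 5.85 [ 0.2916  0.3814 -0.9119  1.7558  0.7431  1.7291 -0.953 ] 49.08980194293656 [ 0.1026  0.0372 -1.5537] [ 0.9881 -0.288   0.0293]
[[ 0.5427  0.5358  0.6468]
 [ 0.3444 -0.8443  0.4105]
 [ 0.766  -0.     -0.6428]]
[0.3968 0.2374 0.2   ] [  -4.5359   84.2902   51.9209  161.7584 -125.2869 -141.501 ]
[  16.4575   37.5508   45.199   161.7584 -125.2869 -141.501 ]
```

View pics/wrist4.png

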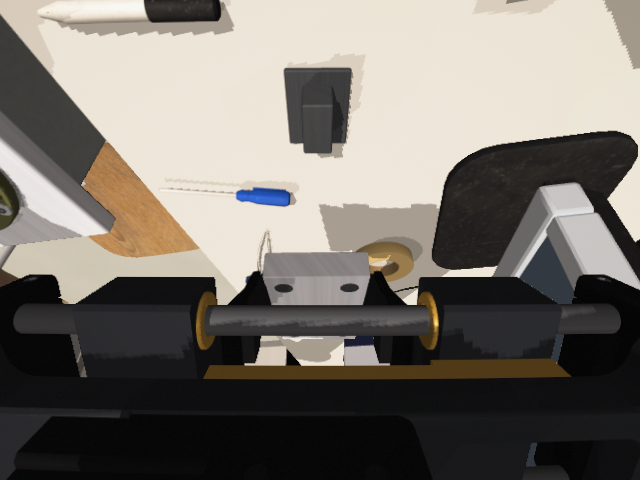

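View pics/scene4.png

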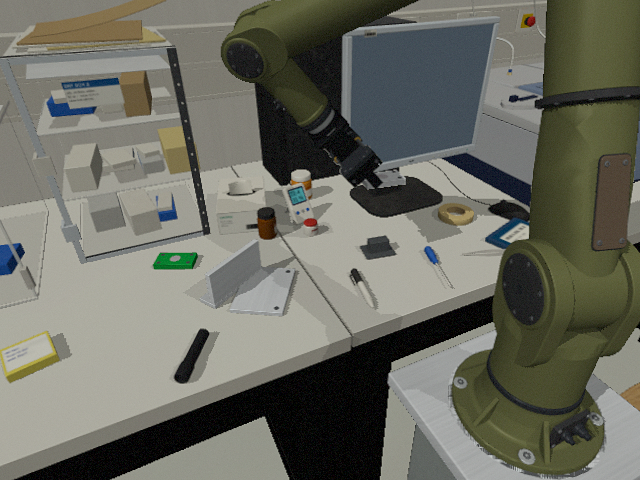

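Run:
```python
from h import *
p0,R0,s=cur()
R=Rend(40,32.4)
n=np.array([np.cos(np.radians(32.4)),np.sin(np.radians(32.4)),0]);e=np.array([n[1],-n[0],0])
m=np.array([.482,.327,0])
T=m+.030*e-.045*n+[0,0,.20]; d=delta(T,R); print(T,d)
for i in range(1,9): print(np.round(d*i*.09,0))
```

```text
[0.4601 0.2776 0.2   ] [  -4.5359   84.2902   51.9209  200.9045  -70.2729 -174.1512]
[ -0.   8.   5.  18.  -6. -16.]
[ -1.  15.   9.  36. -13. -31.]
[ -1.  23.  14.  54. -19. -47.]
[ -2.  30.  19.  72. -25. -63.]
[ -2.  38.  23.  90. -32. -78.]
[ -2.  46.  28. 108. -38. -94.]
[  -3.   53.   33.  127.  -44. -110.]
[  -3.   61.   37.  145.  -51. -125.]
```

Call:
{"api": "step_arm", "payload": {"deltas": [[0, 8, 5, 18, -6, -16, 40], [-1, 15, 9, 36, -13, -31, 40], [-1, 23, 14, 54, -19, -47, 40], [-2, 30, 19, 72, -25, -63, 40], [-2, 38, 23, 90, -32, -78, 40], [-2, 46, 28, 108, -38, -94, 40], [-3, 53, 33, 127, -44, -110, 40], [-3, 61, 37, 145, -51, -125, 40]]}}

```text
time: 6.85
position: [0.466, 0.1806, 0.1985]
tool_rot: [2.801, 1.272, 0.596]
ft_force: [0.5, -0.2, -0.5]
grip_width: 0.565
```

Run:
```python
from h import *
p0,R0,s=cur();print(p0,s["time"],s["joint_positions"],s["grip_width"]*87,s["ft_force"])
R=Rend(40,32.4)
T=np.array([.4601,.2776,.2]); d=delta(T,R); print(T,d)
```

```text
[0.466  0.1806 0.1985] 6.85 [ 0.2574 -0.3002 -0.5714  2.1419 -0.2478  0.8822 -0.9209] 49.134778798303394 [ 0.4709 -0.2263 -0.5297]
[0.4601 0.2776 0.2   ] [ -0.8996  28.6222  17.5808  67.5092 -69.1153  10.7969]
```

```bash
cat > kin.py <<'E'
from h import *
import itertools
from scipy.optimize import least_squares
Q=np.array([[1.25212087,0.32180586,-0.07004571,1.4517208,0.02255844,1.37084056,-0.05690564],
[1.0073,-0.0194,-0.3462,1.8027,-0.0066,1.3566,0.1279],
[0.1323,0.566,-0.8756,1.7195,0.7952,1.7169,-1.1314],
[0.2167,0.5892,-0.83,1.8618,0.8641,1.5582,-1.1555],
[0.2916,0.3814,-0.9119,1.7558,0.7431,1.7291,-0.953],
[0.2574,-0.3002,-0.5714,2.1419,-0.2478,0.8822,-0.9209]])
P=np.array([[.2121,-.6140,.2215],[.3707,-.3179,.2398],[.4931,.0661,.1191],[.4798,.0001,.0448],[.4811,.0034,.1953],[.466,.1806,.1985]])
V=np.array([[-3.0963,-.52,.0006],[2.729,1.555,0],[1.995,1.669,-.728],[1.999,1.666,-.727],[1.999,1.664,-.724],[2.801,1.272,.596]])
def fk(q,s,L):
    R=np.eye(3);p=np.zeros(3)
    tr=[None,[L[4],0,L[0]],None,[L[5],0,L[1]],None,[L[6],0,L[2]],None]
    for i in range(7):
        if tr[i]: p=p+R@np.array(tr[i])
        R=R@Rn.from_euler("y" if i%2 else "z",s[i]*q[i]).as_matrix()
    p=p+R@np.array([0,0,L[3]])
    R=R@Rn.from_euler("z",L[7]).as_matrix()
    return p,R
if __name__=="__main__":
    best=[]
    for s in itertools.product([1,-1],repeat=4):
        S=[s[0],1,s[1],1,s[2],1,s[3]]
        def f(L):
            r=[]
            for q,p,v in zip(Q,P,V):
                a,R=fk(q,S,L); r+=list(a-p)+list(.2*(R-Rn.from_rotvec(v).as_matrix()).ravel())
            return r
        for c0 in (0,1.57,3.14,-1.57):
            o=least_squares(f,[.3,.4,.4,.25,0,0,0,c0]); best.append((o.cost,S,o.x))
    best.sort(key=lambda b:b[0]); print(best[0],best[1])
E
python3 kin.py
```

```text
(np.float64(0.0005828952362848006), [-1, 1, -1, 1, -1, 1, -1], array([ 0.2295,  0.4509,  0.4758,  0.3545,  0.0402, -0.0072, -0.0075,
        1.5709])) (np.float64(0.0005828952362848009), [-1, 1, -1, 1, -1, 1, -1], array([ 0.2295,  0.4509,  0.4758,  0.3545,  0.0402, -0.0072, -0.0075,
        1.5709]))
```

```bash
cat > ik.py <<'E'
from kin import *
S=[-1,1,-1,1,-1,1,-1]; L=[0.2295,0.4509,0.4758,0.3545,0.0402,-0.0072,-0.0075,1.5709]
lo=np.array([-2.86,-.3,-1.38,.06,-1.56,.09,-2.69]);hi=np.array([2.86,2.09,1.24,2.45,4.7,2.05,2.69])
qc=ctrl.get_state()["joint_positions"]
psi=32.4
n=np.array([np.cos(np.radians(psi)),np.sin(np.radians(psi)),0]);e=np.array([n[1],-n[0],0]);m=np.array([.482,.327,0])
def ik(p,R,seeds=6):
    best=None; rng=np.random.default_rng(0)
    for i in range(seeds):
        q0=qc if i==0 else np.clip(qc+rng.normal(0,.6,7),lo+.02,hi-.02)
        f=lambda q:np.r_[(lambda a,B:np.r_[(a-p)*10,2*(B-R).ravel()])(*fk(q,S,L)),.003*(q-qc)]
        o=least_squares(f,np.clip(q0,lo+.01,hi-.01),bounds=(lo,hi))
        if best is None or o.cost<best.cost: best=o
    a,B=fk(best.x,S,L)
    return best.x,np.linalg.norm(a-p)*1e3,np.degrees(np.linalg.norm(Rn.from_matrix(B.T@R).as_rotvec()))
if __name__=="__main__":
    for tau,back,z in [(40,.008,.075),(40,.008,.13),(40,.03,.13),(40,.03,.2),(40,.06,.10),(40,.045,.2)]:
        T=m+.03*e-back*n+[0,0,z]
        q,ep,er=ik(T,Rend(tau,psi)); print(tau,back,z,T,q,round(ep,1),round(er,1))
E
python3 ik.py
```

```text
40 0.008 0.075 [0.4913 0.2974 0.075 ] [-1.6528 -0.0695  1.24    2.396  -1.56    0.09    0.1454] 11.4 5.5
40 0.008 0.13 [0.4913 0.2974 0.13  ] [ 0.1954 -0.2434 -0.7792  2.45   -1.56    0.1067 -0.1422] 2.0 0.8
40 0.03 0.13 [0.4727 0.2856 0.13  ] [ 0.3614 -0.3    -0.921   2.45   -1.4796  0.1836 -0.2532] 13.0 1.8
40 0.03 0.2 [0.4727 0.2856 0.2   ] [-0.515  -0.3    -0.0053  2.4099 -0.222   0.1898 -1.3235] 29.2 1.5
40 0.06 0.1 [0.4474 0.2695 0.1   ] [ 0.5943 -0.3    -1.1559  2.45   -1.56    0.2158 -0.1936] 29.8 4.8
40 0.045 0.2 [0.4601 0.2776 0.2   ] [-0.5065 -0.3    -0.0064  2.4181 -0.2698  0.1954 -1.2716] 41.2 2.2
```

Run:
```python
from ik import *
for tau in (50,55,60,65,70):
    for back,z in [(.008,.075),(.03,.13)]:
        T=m+.03*e-back*n+[0,0,z]
        q,ep,er=ik(T,Rend(tau,psi)); print(tau,back,z,q,round(ep,1),round(er,1))
    T=np.array([.4805,.0027,.044])
    for dd in (0,.08):
        q,ep,er=ik(T-dd*Rstart(tau)[:,2],Rstart(tau)); print("  start",tau,dd,q,round(ep,1),round(er,1))
```

```text
50 0.008 0.075 [ 0.5927 -0.0054 -1.2217  2.3644  0.4226  0.09   -2.0436] 0.0 0.0
50 0.03 0.13 [ 0.1301 -0.2699 -0.6742  2.3887 -0.5432  0.2994 -1.1257] 0.0 0.0
  start 50 0 [-0.2653  0.5624 -0.2622  1.8521  0.759   1.483  -1.0806] 0.0 0.0
  start 50 0.08 [-0.3248  0.5514 -0.2985  1.7286  0.7071  1.6279 -1.0544] 0.0 0.0
55 0.008 0.075 [ 0.0047 -0.0339 -0.5914  2.337  -0.0157  0.222  -1.5834] 0.0 0.0
55 0.03 0.13 [ 0.205  -0.2371 -0.7466  2.3136 -0.3892  0.4127 -1.2729] 0.0 0.0
  start 55 0 [-0.3174  0.619  -0.2286  1.8247  0.7842  1.5397 -1.111 ] 0.0 0.0
  start 55 0.08 [-0.3836  0.6176 -0.2589  1.6963  0.7323  1.6793 -1.0832] 0.0 0.0
60 0.008 0.075 [-0.0135 -0.0018 -0.5755  2.2658  0.0314  0.354  -1.621 ] 0.0 0.0
60 0.03 0.13 [ 0.2088 -0.1822 -0.7586  2.2405 -0.2439  0.5192 -1.3999] 0.0 0.0
  start 60 0 [-0.3653  0.6769 -0.1945  1.7968  0.8053  1.5943 -1.1361] 0.0 0.0
  start 60 0.08 [-0.4368  0.6849 -0.2196  1.6632  0.7533  1.7282 -1.1061] 0.0 0.0
65 0.008 0.075 [-0.0429  0.0391 -0.5507  2.1929  0.0656  0.4799 -1.6454] 0.0 0.0
65 0.03 0.13 [ 0.1586 -0.1162 -0.7229  2.1691 -0.1222  0.6259 -1.4999] 0.0 0.0
  start 65 0 [-0.4091  0.7357 -0.1605  1.7685  0.8232  1.6468 -1.1565] 0.0 0.0
  start 65 0.08 [-0.4844  0.7533 -0.1808  1.6295  0.771   1.7751 -1.1238] 0.0 0.0
70 0.008 0.075 [-0.0767  0.0864 -0.5233  2.1185  0.0917  0.6007 -1.6625] 0.0 0.0
70 0.03 0.13 [ 0.0914 -0.049  -0.6713  2.0974 -0.0357  0.7337 -1.5676] 0.0 0.0
  start 70 0 [-0.4486  0.7954 -0.1268  1.7401  0.8385  1.6974 -1.173 ] 0.0 0.0
  start 70 0.08 [-0.5267  0.8224 -0.1431  1.5955  0.7862  1.8202 -1.137 ] 0.0 0.0
```

Run:
```python
from h import *
p0,R0,s=cur();R=Rn.from_rotvec([1.999,1.666,-.727]).as_matrix()
d=delta(np.array([.4807,.003,.165]),R);print(d)
for i in range(1,9): print(np.round(d*i/8,0))
```

```text
[   3.5012  -55.4739  -34.8049 -131.6203  124.2787    9.9366]
[  0.  -7.  -4. -16.  16.   1.]
[  1. -14.  -9. -33.  31.   2.]
[  1. -21. -13. -49.  47.   4.]
[  2. -28. -17. -66.  62.   5.]
[  2. -35. -22. -82.  78.   6.]
[  3. -42. -26. -99.  93.   7.]
[   3.  -49.  -30. -115.  109.    9.]
[   4.  -55.  -35. -132.  124.   10.]
```

Call:
{"api": "step_arm", "payload": {"deltas": [[0, -7, -4, -16, 16, 1, 40], [1, -14, -9, -33, 31, 2, 40], [1, -21, -13, -49, 47, 4, 40], [2, -28, -17, -66, 62, 5, 40], [2, -35, -22, -82, 78, 6, 40], [3, -42, -26, -99, 93, 7, 40], [3, -49, -30, -115, 109, 9, 40], [3.5, -55.5, -34.8, -131.6, 124.3, 10, 40]]}}

```text
time: 7.85
position: [0.4834, 0.0041, 0.1669]
tool_rot: [1.991, 1.668, -0.728]
ft_force: [-0.4, -0.6, -1.3]
grip_width: 0.561
```

Run:
```python
from h import *
p0,R0,s=cur();print(p0,s["joint_positions"]);R=Rn.from_rotvec([1.999,1.666,-.727]).as_matrix()
print(delta(np.array([.4807,.003,.0445]),R),delta(np.array([.4807,.003,.065]),R))
```

```text
[0.4834 0.0041 0.1669] [ 0.1362  0.3658 -0.7202  1.7817  0.7086  1.6517 -0.9429]
[ 0.245   0.2223  0.2182 77.7277 -2.4423 94.5866] [ 0.245   0.2223  0.2182 64.512  -2.4478 78.9152]
```

Call:
{"api": "step_arm", "payload": {"deltas": [[0.2, 0.2, 0.2, 10, -1, 12, 40], [0.2, 0.2, 0.2, 22, -1, 27, 40], [0.2, 0.2, 0.2, 34, -2, 42, 40], [0.2, 0.2, 0.2, 46, -2, 57, 40], [0.2, 0.2, 0.2, 56, -2, 69, 40], [0.2, 0.2, 0.2, 63, -2, 77, 40], [0.2, 0.2, 0.2, 64.5, -2, 79, 40], [0.2, 0.2, 0.2, 64.5, -2, 79, 40]]}}

```text
time: 8.85
position: [0.482, 0.0039, 0.0665]
tool_rot: [2.002, 1.664, -0.719]
ft_force: [0.0, -0.0, -1.5]
grip_width: 0.562
```

Run:
```python
from h import *
p0,R0,s=cur();print(p0,s["joint_positions"],s["ft_force"]);R=Rn.from_rotvec([1.999,1.666,-.727]).as_matrix()
print(delta(np.array([.4807,.003,.0440]),R))
```

```text
[0.482  0.0039 0.0665] [ 0.1023  0.4977 -0.6851  1.852   0.7747  1.5225 -1.0827] [ 0.0272 -0.0212 -1.4619]
[ 0.1663 -0.2106 -0.2332 13.527  -1.1788 18.0048]
```

Call:
{"api": "step_arm", "payload": {"deltas": [[0.1, -0.2, -0.2, 5, -1, 7, 40], [0.1, -0.2, -0.2, 10, -1, 13, 40], [0.1, -0.2, -0.2, 12.5, -1, 16.5, 40], [0.1, -0.2, -0.2, 13.5, -1, 18, 40], [0.1, -0.2, -0.2, 13.5, -1, 18, 40], [0.1, -0.2, -0.2, 13.5, -1, 18, 40], [0.1, -0.2, -0.2, 13.5, -1, 18, 40], [0.1, -0.2, -0.2, 13.5, -1, 18, 40]]}}

```text
time: 9.85
position: [0.4804, 0.0029, 0.0444]
tool_rot: [1.999, 1.665, -0.727]
ft_force: [-3.5, 1.7, 4.8]
grip_width: 0.568
```

Run:
```python
from h import *
p0,R0,s=cur();print(p0,s["joint_positions"],s["ft_force"],s["torque"]);R=Rn.from_rotvec([1.999,1.666,-.727]).as_matrix()
print(delta(np.array([.4807,.003,.0440]),R))
```

```text
[0.4804 0.0029 0.0444] [ 0.0916  0.5329 -0.6738  1.8624  0.7943  1.5006 -1.1105] [-3.4501  1.7034  4.8171] [ 0.1918  0.4352 -0.4576]
[ 0.0327  0.0362 -0.0299  0.3829  0.2777  0.1889]
```

Run:
```python
from h import *
print(delta(np.array([.4798,-.0022,.0452]),Rstart(57)))
```

```text
[ -0.206  -17.0452  -0.1578  -4.4328   0.3315   2.6578]
```

Call:
{"api": "step_arm", "payload": {"deltas": [[0, 0, 0, 0, 0, 0, 60], [0, 0, 0, 0, 0, 0, 80], [0, 0, 0, 0, 0, 0, 80], [-0.1, -3, 0, -1, 0, 0, 80], [-0.1, -7, 0, -2, 0, 1, 80], [-0.2, -12, 0, -3, 0, 2, 80], [-0.2, -15, -0.2, -4, 0, 2.5, 80], [-0.2, -17, -0.2, -4.5, 0.3, 2.7, 80]]}}

```text
time: 10.85
position: [0.48, -0.0021, 0.0441]
tool_rot: [1.782, 1.494, -0.969]
ft_force: [0.2, -0.5, -0.4]
grip_width: 0.917
```

```bash
python3 - <<'E'
from h import *
p0,R0,s=cur();print(p0,s["joint_positions"],s["ft_force"],s["torque"],s["grip_width"])
print(delta(np.array([.4798,-.0022,.0452]),Rstart(57)))
E
python3 look.py 5 wrist scene top;  python3 - <<'E'
import cv2
im=cv2.imread("pics/scene5.png")[190:290,320:430]; cv2.imwrite("pics/scene5z.png",cv2.resize(im,None,fx=6,fy=6))
E
```

```text
[ 0.48   -0.0021  0.0441] [-0.0949  0.7143 -0.5789  1.7754  0.9099  1.7375 -1.234 ] [ 0.244  -0.4628 -0.3654] [ 0.9794 -0.2512 -0.0076] 0.9173664744865248
[ 0.0264 -0.0114  0.092  -0.9738 -0.1859 -0.4973]
```

View pics/wrist5.png

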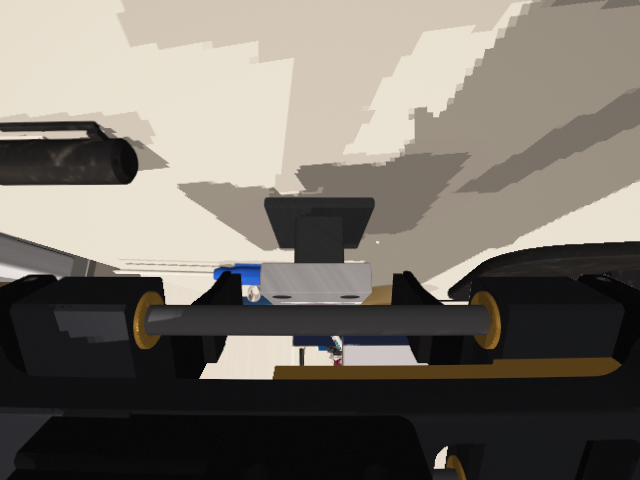

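View pics/scene5z.png

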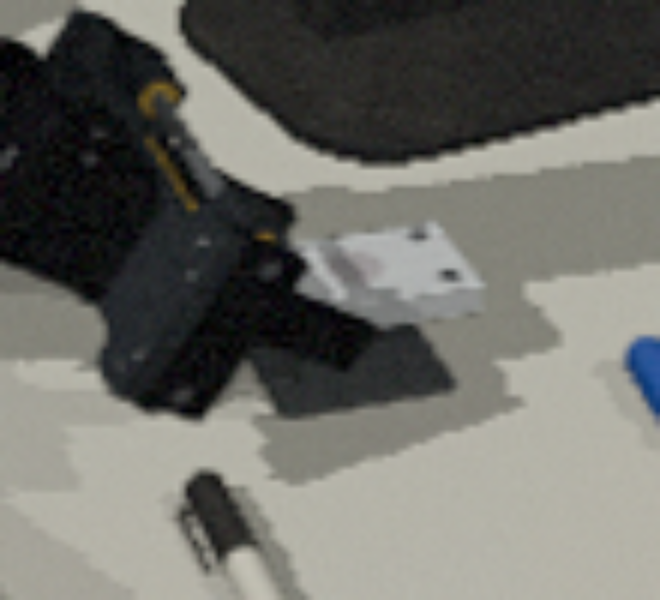

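Call:
{"api": "step_arm", "payload": {"deltas": [[0, 0, 0, -1, 0, -0.5, 80], [0, 0, 0, -1, 0, -0.5, 60], [0, 0, 0, -1, 0, -0.5, 50], [0, 0, 0, -1, 0, -0.5, 40], [0, 0, 0, -1, 0, -0.5, 40], [0, 0, 0, -1, 0, -0.5, 40], [0, 0, 0, -1, 0, -0.5, 40], [0, 0, 0, -1, 0, -0.5, 40]], "newtons": 58}}

```text
time: 12.0
position: [0.48, -0.0025, 0.0458]
tool_rot: [1.784, 1.494, -0.967]
ft_force: [-0.1, -0.0, 0.2]
grip_width: 0.565
```

Run:
```python
from h import *
p0,R0,s=cur();print(p0,s["ft_force"],s["grip_width"]*87)
np.save("grasp.npy",np.c_[R0,p0])
print(delta(np.array([.4798,-.0022,.0452]),Rstart(57)))
print(R0.T@[0,0,150])
```

```text
[ 0.48   -0.0025  0.0458] [-0.1173 -0.0072  0.2092] 49.14597033235929
[ 0.0182 -0.073   0.0407  0.6532 -0.2368  0.1312]
[-125.6964   -0.0633  -81.8561]
```

Call:
{"api": "step_arm", "payload": {"deltas": [[0, 0, 0, -4, 0, -3, 40], [0, 0, 0, -15, 0, -10, 40], [0, 0, 0, -32, 0, -21, 40], [0, 0, 0, -50, 0, -33, 40], [0, 0, 0, -68, 0, -45, 40], [0, 0, 0, -86, 0, -56, 40], [0, 0, 0, -102, 0, -66, 40], [0, 0, 0, -109, 0, -71, 40]]}}

```text
time: 13.0
position: [0.4803, -0.0024, 0.1772]
tool_rot: [1.785, 1.494, -0.966]
ft_force: [-0.1, -0.8, -1.4]
grip_width: 0.565
```

Run:
```python
from ik import *
p0,R0,s=cur();print(p0,s["ft_force"],s["grip_width"]*87,s["joint_positions"])
T=m+.03*e-.04*n+[0,0,.17]; R=Rend(57,psi); d=delta(T,R); print(T,d)
q,ep,er=ik(T,R); print(q,ep,er)
for b,z in ((.03,.17),(.02,.17),(.06,.13),(.02,.13),(.06,.1)):
    q,ep,er=ik(m+.03*e-b*n+[0,0,z],R); print(b,z,q,ep,er)
for i in range(1,9): print(np.round(d*i*.09,0))
```

```text
[ 0.4803 -0.0024  0.1772] [-0.0751 -0.7966 -1.4495] 49.19784957446955 [-0.0524  0.5125 -0.6289  1.7392  0.8539  1.871  -1.0631]
[0.4643 0.2802 0.17  ] [  10.9059   84.2045   51.2972  156.5046  -65.4086 -226.7022]
[-0.175  -0.2752 -0.3467  2.2686 -0.2031  0.5631 -1.402 ] 0.0004170119132334541 0.00022226392941621787
0.03 0.17 [-0.1551 -0.2486 -0.3712  2.2489 -0.1944  0.555  -1.4121] 0.0004165373652766255 0.00022219485953616197
0.02 0.17 [-0.1344 -0.2223 -0.3968  2.2288 -0.1832  0.5475 -1.4242] 0.00041556157109075444 0.00022148381762816168
0.06 0.13 [-0.2006 -0.2727 -0.3299  2.3629 -0.2194  0.4686 -1.3831] 0.0004581792028850324 0.00025012480335532655
0.02 0.13 [-0.1018 -0.1649 -0.4479  2.28   -0.1682  0.4384 -1.4392] 0.0004544457831403938 0.000245468260075876
0.06 0.1 [-0.1798 -0.2193 -0.3647  2.3993 -0.2207  0.3781 -1.3832] 0.0005057105135384695 0.00028393309202228567
[  1.   8.   5.  14.  -6. -20.]
[  2.  15.   9.  28. -12. -41.]
[  3.  23.  14.  42. -18. -61.]
[  4.  30.  18.  56. -24. -82.]
[   5.   38.   23.   70.  -29. -102.]
[   6.   45.   28.   85.  -35. -122.]
[   7.   53.   32.   99.  -41. -143.]
[   8.   61.   37.  113.  -47. -163.]
```

Run:
```python
from ik import *
T=m+.03*e-.025*n+[0,0,.17]; R=Rend(57,psi); d=delta(T,R); print(T,d)
for i in (.55,.72,.85):
    p0,R0,_=cur()
    Ri=R0@Rn.from_rotvec(np.radians(d[:3]*i)).as_matrix(); pi=p0+R0@(d[3:]*i/1e3); q,ep,er=ik(pi,Ri); print(i,pi,q,ep,er)
for i in range(1,9): print(np.round(d*i*.09,0))
```

```text
[0.477  0.2883 0.17  ] [  10.9059   84.2045   51.2972  162.0536  -54.3527 -235.186 ]
0.55 [0.4785 0.1575 0.1733] [ 0.0904  0.0991 -0.6339  1.8476  0.2773  1.2788 -1.28  ] 0.0002192427177775549 9.354063605278244e-05
0.72 [0.4779 0.2069 0.172 ] [ 0.0396 -0.052  -0.5329  1.9746  0.0736  1.0323 -1.3077] 0.00029231266298413117 0.0001353544818454545
0.85 [0.4775 0.2447 0.1711] [-0.0331 -0.1514 -0.4538  2.0923 -0.0655  0.826  -1.3415] 0.00034302084018460687 0.00016973545527998796
[  1.   8.   5.  15.  -5. -21.]
[  2.  15.   9.  29. -10. -42.]
[  3.  23.  14.  44. -15. -64.]
[  4.  30.  18.  58. -20. -85.]
[   5.   38.   23.   73.  -24. -106.]
[   6.   45.   28.   88.  -29. -127.]
[   7.   53.   32.  102.  -34. -148.]
[   8.   61.   37.  117.  -39. -169.]
```

Call:
{"api": "step_arm", "payload": {"deltas": [[1, 8, 5, 15, -5, -21, 40], [2, 15, 9, 29, -10, -42, 40], [3, 23, 14, 44, -15, -64, 40], [4, 30, 18, 58, -20, -85, 40], [5, 38, 23, 73, -24, -106, 40], [6, 45, 28, 88, -29, -127, 40], [7, 53, 32, 102, -34, -148, 40], [8, 61, 37, 117, -39, -169, 40]]}}

```text
time: 14.0
position: [0.4775, 0.2071, 0.1701]
tool_rot: [2.83, 1.173, 0.297]
ft_force: [0.2, 0.3, -2.2]
grip_width: 0.562
```

Run:
```python
from ik import *
p0,R0,s=cur();print(p0,s["ft_force"],s["grip_width"]*87,s["joint_positions"])
T=m+.03*e-.025*n+[0,0,.17]; R=Rend(57,psi); d=delta(T,R); print(T,d)
```

```text
[0.4775 0.2071 0.1701] [ 0.2204  0.3095 -2.1893] 48.90033646193581 [ 0.2475 -0.0497 -0.7405  1.9786  0.058   1.0144 -1.3064]
[0.477  0.2883 0.17  ] [  2.7812  23.1884  14.0295  57.     -57.8409   1.2201]
```

Call:
{"api": "step_arm", "payload": {"deltas": [[0.4, 3.3, 2, 8, -8, 0, 40], [0.8, 6.6, 4, 16, -16, 0, 40], [1.2, 10, 6, 24, -25, 0.5, 40], [1.6, 13.3, 8, 32, -33, 0.5, 40], [2, 16.6, 10, 41, -41, 1, 40], [2.4, 20, 12, 49, -50, 1, 40], [2.8, 23.2, 14, 57, -58, 1.2, 40], [2.8, 23.2, 14, 57, -58, 1.2, 40]]}}

```text
time: 15.0
position: [0.4749, 0.2875, 0.168]
tool_rot: [-2.758, -0.809, -0.807]
ft_force: [0.6, 0.6, -1.8]
grip_width: 0.561
```

```bash
python3 - <<'E'
from ik import *
p0,R0,s=cur();print(p0,s["ft_force"],s["grip_width"]*87,s["joint_positions"])
T=m+.03*e-.025*n+[0,0,.17]; R=Rend(57,psi); d=delta(T,R); print(T,d)
np.savez("pose6.npz",**{k:optics.get_calibration("wrist")[k] for k in ("K","k1","R","t")})
E
python3 look.py 6 wrist scene top
python3 - <<'E'
import cv2
im=cv2.imread("pics/scene6.png")[180:325,180:310]; cv2.imwrite("pics/scene6z.png",cv2.resize(im,None,fx=4,fy=4))
E
```

```text
[0.4749 0.2875 0.168 ] [ 0.6084  0.6144 -1.781 ] 48.78071629461381 [ 0.1728 -0.2574 -0.682   2.2325 -0.3348  0.5589 -1.3054]
[0.477  0.2883 0.17  ] [-0.0312  0.4054  0.2955  2.8649  0.4267 -0.524 ]
```

View pics/wrist6.png

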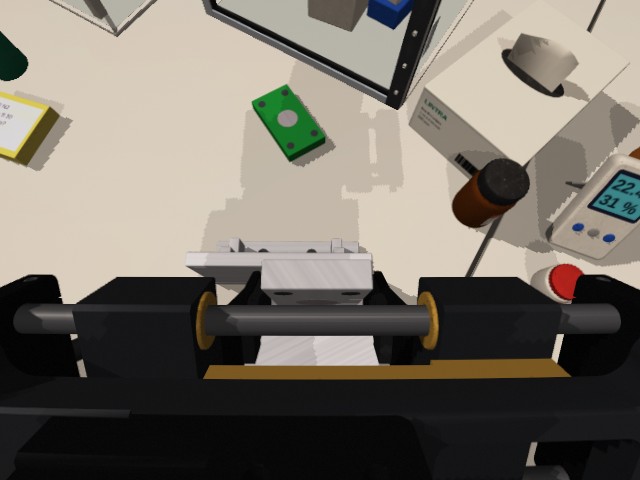

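View pics/scene6z.png

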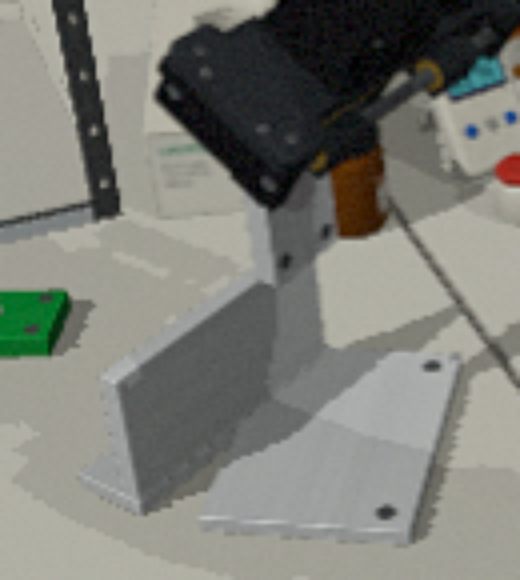

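View pics/top6.png

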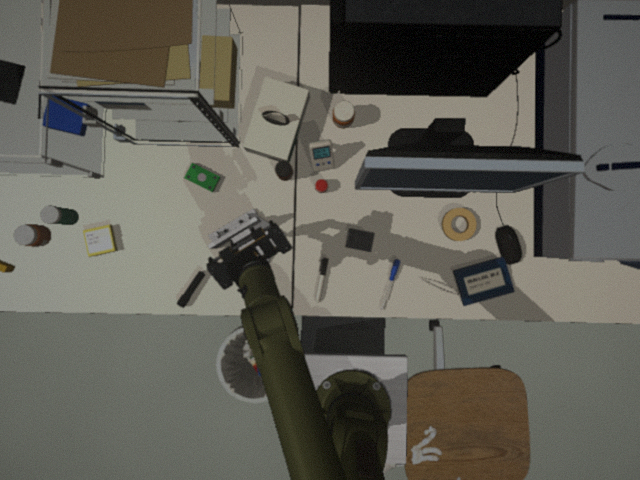

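Run:
```python
import cv2
im=cv2.imread("pics/wrist6.png")[225:325,175:385]; cv2.imwrite("pics/wrist6z.png",cv2.resize(im,None,fx=3.8,fy=3.8,interpolation=cv2.INTER_CUBIC))
```

```text
(no output)
```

View pics/wrist6z.png

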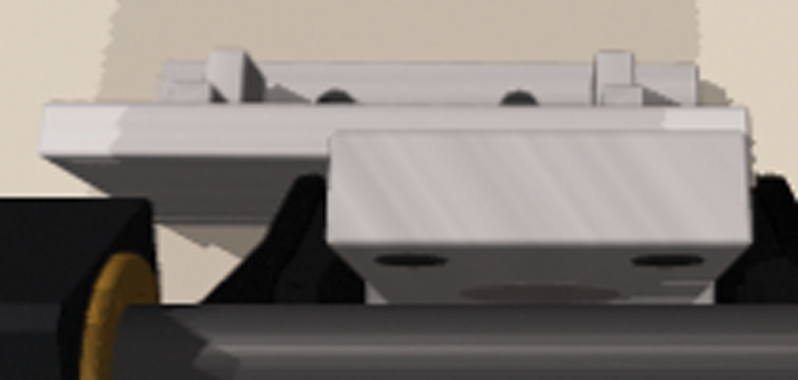

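Run:
```python
from ik import *
c=dict(np.load("pose6.npz"));c["k1"]=float(c["k1"])
z=lambda p:(np.array(p,float)+.5)/3.8-.5+[175,225]
B=onz(c,z([(45,103),(748,108),(42,156)]),.088); print(B)
d=B[1]-B[0]; print("len",np.linalg.norm(d),"normal yaw",np.degrees(np.arctan2(d[0],-d[1])))
psi2=np.degrees(np.arctan2(d[0],-d[1])); nn=np.array([np.cos(np.radians(psi2)),np.sin(np.radians(psi2)),0])
print("thick",(B[0]-B[2])@nn)
mid=(B[0]+B[1])/2-.012*nn; print("front mid",mid, "m old",m,"diff along n",(mid-m)@n,(mid-m)@e)
p0,R0,s=cur()
# plate top end expected at z = TCP z + 30mm
P=onz(c,z([(330,132),(748,130),(330,243),(750,243)]),p0[2]+.030);print(P,np.linalg.norm(P[0]-P[1]))
d=P[1]-P[0];print("plate yaw",np.degrees(np.arctan2(d[0],-d[1])), "centre",P.mean(0),"fence-side face to fence dist (along n)",(mid-P[:2].mean(0))@nn, "e from mid",(P.mean(0)-mid)@e)
print("Tcp dist to fence",(mid-p0)@nn)
```

```text
[[0.4546 0.3986 0.088 ]
 [0.5342 0.2728 0.088 ]
 [0.4453 0.3918 0.088 ]]
len 0.1489272745044471 normal yaw 32.33844733983282
thick 0.01148505882284533
front mid [0.4843 0.3293 0.088 ] m old [0.482 0.327 0.   ] diff along n 0.0031315789752125807 -0.0007249392256129184
[[0.4693 0.3133 0.1997]
 [0.4963 0.2718 0.1997]
 [0.4586 0.3057 0.1997]
 [0.4848 0.2649 0.1997]] 0.049525392021559735
plate yaw 33.02213749204729 centre [0.4772 0.2889 0.1997] fence-side face to fence dist (along n) 0.020879161666078044 e from mid 0.030345748780069307
Tcp dist to fence 0.02843429682457607
```

```bash
cat >> ik.py <<'E'
psi=32.35
n=np.array([np.cos(np.radians(psi)),np.sin(np.radians(psi)),0]);e=np.array([n[1],-n[0],0]);m=np.array([.4843,.3293,0])
def tgt(b,z,ee=.03): return m+ee*e-b*n+[0,0,z]
E
python3 - <<'E'
from ik import *
R=Rend(57,psi);p0,R0,_=cur()
print(delta(tgt(.018,.085),R), ik(tgt(.018,.085),R),ik(tgt(.009,.070),R)); print("up",R0.T@K,"n",R0.T@n,"e",R0.T@e)
E
```

```text
[ -0.0291   0.2379   0.2728 -37.0301  -1.3024  76.9253] (array([ 0.1128, -0.0619, -0.7034,  2.3082, -0.0663,  0.3054, -1.5503]), np.float64(0.0005412351476106415), np.float64(0.00017112163549489484)) (array([ 0.0082, -0.0041, -0.6017,  2.3079,  0.0534,  0.2617, -1.6478]), np.float64(0.0007721880160211678), np.float64(0.00027831482430928315))
up [ 0.5411  0.0022 -0.8409] n [0.8409 0.0043 0.5412] e [-0.0048  1.     -0.0005]
```

Call:
{"api": "step_arm", "payload": {"deltas": [[0, 0, 0, -3, 0, 7, 40], [0, 0, 0, -8, 0, 17, 40], [0, 0.1, 0.1, -14, 0, 29, 40], [0, 0.2, 0.2, -20, 0, 42, 40], [0, 0.2, 0.3, -26, 0, 54, 40], [0, 0.2, 0.3, -32, 0, 66, 40], [0, 0.2, 0.3, -36, 0, 75, 40], [0, 0.2, 0.3, -37, 0, 77, 40]]}}

```text
time: 16.15
position: [0.4851, 0.2933, 0.0833]
tool_rot: [-2.756, -0.797, -0.812]
ft_force: [-0.2, 1.0, -1.7]
grip_width: 0.565
```

```bash
python3 - <<'E'
from ik import *
R=Rend(57,psi);p0,R0,s=cur()
print(p0,s["ft_force"],s["joint_positions"],"b",(m-p0)@n,"e",(p0-m)@e)
print(delta(tgt(.018,.074),R),delta(tgt(.011,.072),R))
E
python3 look.py 7 wrist scene
python3 - <<'E'
import cv2
im=cv2.imread("pics/scene7.png")[180:325,180:310]; cv2.imwrite("pics/scene7z.png",cv2.resize(im,None,fx=4,fy=4))
E
```

```text
[0.4851 0.2933 0.0833] [-0.194   1.0227 -1.6875] [ 0.2563 -0.062  -0.8286  2.2968 -0.1188  0.3144 -1.4901] b 0.018528767082953434 e 0.030834187086963977
[-0.1126  0.1118 -0.1127 -4.633  -0.8091  8.1376] [-0.1126  0.1118 -0.1127  0.1591 -0.8077 13.6181]
```

View pics/scene7z.png

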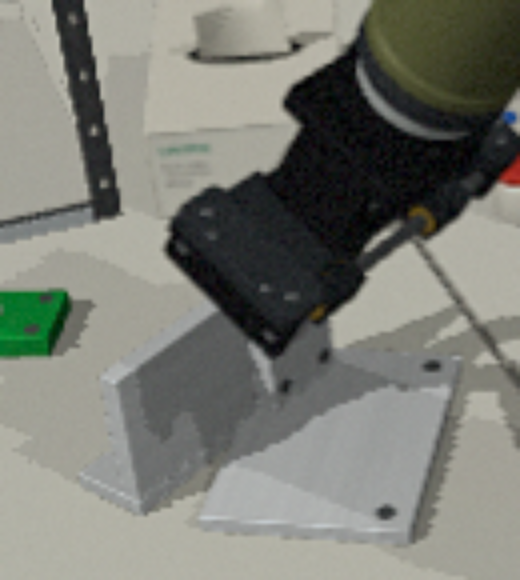

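View pics/wrist7.png

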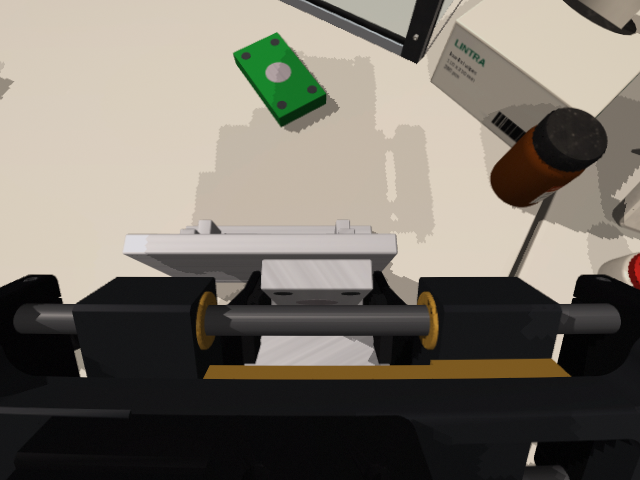

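Call:
{"api": "step_arm", "payload": {"deltas": [[0, 0, 0, -1, -0.5, 2, 40], [0, 0, 0, -3, -0.5, 5, 40], [0, 0, 0, -5, -0.8, 8, 40], [0, 0, 0, -6, -0.8, 10, 40], [0, 0, 0, -6.3, -0.8, 10.7, 40], [0, 0, 0, -6.3, -0.8, 10.7, 40], [0, 0, 0, -6.3, -0.8, 10.7, 40], [0, 0, 0, -6.3, -0.8, 10.7, 40]]}}

```text
time: 17.25
position: [0.4861, 0.2946, 0.0727]
tool_rot: [-2.755, -0.797, -0.817]
ft_force: [0.5, 0.7, -2.5]
grip_width: 0.563
```

```bash
cat > st.py <<'E'
from ik import *
R=Rend(57,psi);p0,R0,s=cur(); f=np.array(s["ft_force"])
print(s["time"],p0,"f n,e,z",f@n,f@e,f[2],"tau",s["torque"],"q",s["joint_positions"],"b",(m-p0)@n,"e",(p0-m)@e, "rot",delta(p0,R)[:3],s["grip_width"]*87)
E
python3 st.py
```

```text
17.25 [0.4861 0.2946 0.0727] f n,e,z 0.7626876742424032 -0.308193432982882 -2.519936110645464 tau [-0.4319  0.6484 -0.023 ] q [ 0.2684 -0.0303 -0.8518  2.3039 -0.0344  0.2812 -1.567 ] b 0.017059861000843675 e 0.030268835174410515 rot [-0.0307 -0.0423 -0.0739] 48.95788806010841
```

Call:
{"api": "step_arm", "payload": {"deltas": [[0, 0, 0, -0.5, 0, 0.8, 40], [0, 0, 0, -1, 0, 1.6, 40], [0, 0, 0, -1.6, 0, 2.5, 40], [0, 0, 0, -1.6, 0, 2.5, 40], [0, 0, 0, -1.6, 0, 2.5, 40], [0, 0, 0, -1.6, 0, 2.5, 40], [0, 0, 0, -1.6, 0, 2.5, 40], [0, 0, 0, -1.6, 0, 2.5, 40]]}}

```text
time: 18.25
position: [0.486, 0.2946, 0.0696]
tool_rot: [-2.755, -0.797, -0.816]
ft_force: [-0.3, -0.8, -0.6]
grip_width: 0.566
```

```bash
python3 st.py
```

```text
18.25 [0.486  0.2946 0.0696] f n,e,z -0.6792556259228615 0.5443594799452744 -0.6126205602607685 tau [-0.4239  0.6592  0.0393] q [ 0.27   -0.0218 -0.8556  2.3061 -0.0114  0.2735 -1.5875] b 0.01712618698922534 e 0.03023666836847137 rot [-0.0356 -0.0311 -0.0755] 49.268236127670626
```

Call:
{"api": "step_arm", "payload": {"deltas": [[0, 0, 0, 1, 0, 0.6, 40], [0, 0, 0, 2, 0, 1.2, 40], [0, 0, 0, 3, 0, 1.9, 40], [0, 0, 0, 4, 0, 2.6, 40], [0, 0, 0, 5, 0, 3.2, 40], [0, 0, 0, 5.6, 0, 3.6, 40], [0, 0, 0, 6, 0, 3.9, 40], [0, 0, 0, 6, 0, 3.9, 40]]}}

```text
time: 19.25
position: [0.492, 0.2984, 0.0696]
tool_rot: [-2.755, -0.798, -0.816]
ft_force: [-0.6, 0.2, -2.0]
grip_width: 0.566
```

```bash
python3 st.py
```

```text
19.25 [0.492  0.2984 0.0696] f n,e,z -0.37920719783075163 -0.46528468253561883 -1.9897365841101033 tau [-0.4593  0.6716  0.0037] q [ 0.2698  0.0011 -0.8606  2.2908  0.0528  0.2741 -1.6444] b 0.009971379928722603 e 0.030204437121742565 rot [-0.04   -0.0275 -0.0715] 49.19869861981099
```

Call:
{"api": "step_arm", "payload": {"deltas": [[0, 0, 0, 0.3, 0, 0.5, 40], [0, 0, 0, 0.6, 0, 1, 40], [0, 0, 0, 0.9, 0, 1.5, 40], [0, 0, 0, 1.1, 0, 1.9, 40], [0, 0, 0, 1.1, 0, 1.9, 40], [0, 0, 0, 1.1, 0, 1.9, 40], [0, 0, 0, 1.1, 0, 1.9, 40], [0, 0, 0, 1.1, 0, 1.9, 40]]}}

```text
time: 20.25
position: [0.4927, 0.2988, 0.0693]
tool_rot: [-2.759, -0.8, -0.814]
ft_force: [-32.0, -18.0, 39.2]
grip_width: 0.561
```

```bash
python3 st.py
```

```text
20.25 [0.4927 0.2988 0.0693] f n,e,z -36.667297722937874 -1.8793900526960203 39.21302196562144 tau [-0.7992  2.5911  0.3247] q [ 0.2673  0.0054 -0.8614  2.2873  0.0778  0.2782 -1.6679] b 0.009219254972946353 e 0.030282397741344516 rot [0.1086 0.1329 0.0203] 48.818917893663
```

Call:
{"api": "step_arm", "payload": {"deltas": [[0, 0, 0, -0.1, 0, -0.2, 40], [0, 0, 0, -0.2, 0, -0.4, 40], [0, 0, 0, -0.3, 0, -0.6, 40], [0, 0, 0, -0.3, 0, -0.6, 40], [0, 0, 0, -0.3, 0, -0.6, 40], [0, 0, 0, -0.3, 0, -0.6, 40], [0, 0, 0, -0.3, 0, -0.6, 40], [0, 0, 0, -0.3, 0, -0.6, 40]]}}

```text
time: 21.25
position: [0.4927, 0.2988, 0.0694]
tool_rot: [-2.757, -0.799, -0.815]
ft_force: [-20.1, -11.1, 22.5]
grip_width: 0.563
```

```bash
python3 st.py
python3 - <<'E'
from h import *
c=optics.get_calibration("wrist"); np.savez("pose8.npz",**c)
E
python3 look.py 8 wrist scene top
python3 - <<'E'
import cv2
im=cv2.imread("pics/scene8.png")[200:325,190:310]; cv2.imwrite("pics/scene8z.png",cv2.resize(im,None,fx=4.8,fy=4.8,interpolation=cv2.INTER_CUBIC))
im=cv2.imread("pics/wrist8.png")[205:325,110:410]; cv2.imwrite("pics/wrist8z.png",cv2.resize(im,None,fx=2.6,fy=2.6,interpolation=cv2.INTER_CUBIC))
E
```

```text
21.25 [0.4927 0.2988 0.0694] f n,e,z -22.9287881178961 -1.3823029103640192 22.45861225847082 tau [-0.6475  1.7941  0.2145] q [ 0.2683  0.0044 -0.8613  2.2883  0.0702  0.2764 -1.6606] b 0.009285287025950278 e 0.03027944573377695 rot [ 0.0517  0.0637 -0.0182] 48.94542579161765
```

View pics/scene8z.png

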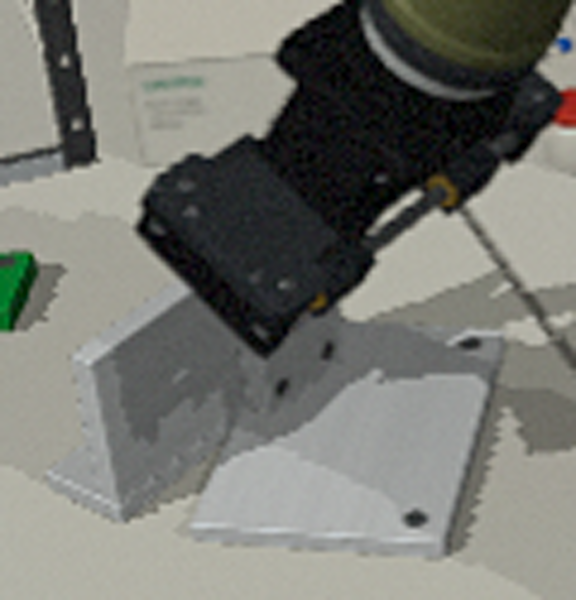

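View pics/wrist8z.png

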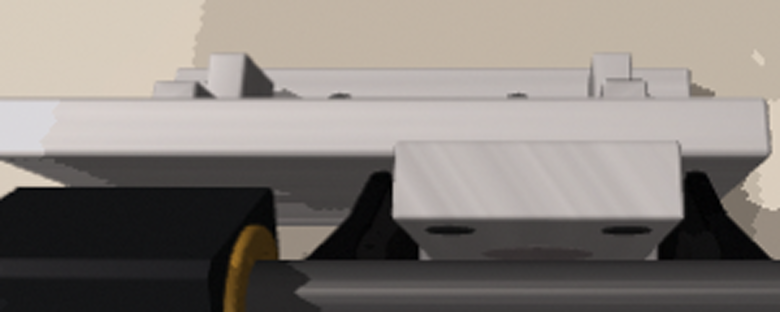

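Run:
```python
from ik import *
c=dict(np.load("pose8.npz"));c["k1"]=float(c["k1"])
z=lambda p:(np.array(p,float)+.5)/2.6-.5+[110,205]
B=onz(c,z([(50,155),(380,155),(765,155)]),.088)
P=onz(c,z([(400,141),(680,141),(395,218),(682,219)]),.100)
print((B-m)@n*1e3); print((P-m)@n*1e3,(P-m)@e*1e3,np.linalg.norm(P[0]-P[1]),np.linalg.norm(P[0]-P[2]))
# holes on outer face, top pair: centres height
H=z([(450,230),(626,230)])
o,d=ray(c,H)
for b in (-.014,):
    t=((m+b*n-o)@n)/(d@n); X=o+d*t[:,None]; print("dots on outer face", X, (X-m)@e)
S=optics.get_calibration("scene")
zs=lambda p:(np.array(p,float)+.5)/4.8-.5+[190,200]
o,d=ray(S,zs([(282,386),(327,351)]))
t=((m-.014*n-o)@n)/(d@n); X=o+d*t[:,None]; print("lower dots scene", X,(X-m)@e)
T=optics.get_calibration("top")
```

```text
[0.4657 0.5878 0.584 ]
[  0.2587   0.2659 -13.2206 -13.3884] [ 6.2663 55.145   6.0553 54.8166] 0.048878679829144865 0.013480954272917286
dots on outer face [[0.4803 0.3095 0.0915]
 [0.4971 0.2829 0.0915]] [0.0146 0.0461]
lower dots scene [[0.4811 0.3082 0.0193]
 [0.4979 0.2816 0.0187]] [0.0161 0.0476]
```

Call:
{"api": "step_arm", "payload": {"deltas": [[0, 0, 0, -0.1, 0, -0.2, 40], [0, 0, 0, -0.2, 0, -0.3, 40], [0, 0, 0, -0.2, 0, -0.3, 40], [0, 0, 0, -0.2, 0, -0.3, 40], [0, 0, 0, -0.2, 0, -0.3, 40], [0, 0, 0, -0.2, 0, -0.3, 40], [0, 0, 0, -0.2, 0, -0.3, 40], [0, 0, 0, -0.2, 0, -0.3, 40]]}}

```text
time: 22.4
position: [0.4926, 0.2988, 0.0694]
tool_rot: [-2.756, -0.799, -0.816]
ft_force: [-13.9, -7.5, 15.9]
grip_width: 0.565
```

```bash
python3 st.py
```

```text
22.4 [0.4926 0.2988 0.0694] f n,e,z -15.738526493531365 -1.1466030162132625 15.889460836432605 tau [-0.5897  1.4272  0.1633] q [ 0.2687  0.0039 -0.8612  2.2888  0.0663  0.2754 -1.6568] b 0.009319422130738015 e 0.03023241797503021 rot [ 0.0205  0.0264 -0.0291] 49.14143103903212
```

Call:
{"api": "step_arm", "payload": {"deltas": [[0, 0, 0, 0, 0, 0, 40], [0, 0, 0, 0, 0, 0, 40], [0, 0, 0, 0, 0, 0, 40], [0, 0, 0, 0, 0, 0, 40], [0, 0, 0, 0, 0, 0, 40], [0, 0, 0, 0, 0, 0, 40], [0, 0, 0, 0, 0, 0, 40], [0, 0, 0, 0, 0, 0, 40]]}}

```text
time: 23.4
position: [0.4926, 0.2988, 0.0694]
tool_rot: [-2.756, -0.798, -0.816]
ft_force: [-12.9, -6.5, 14.8]
grip_width: 0.566
```

```bash
python3 look.py 9 top scene; python3 st.py
python3 - <<'E'
from h import *
p=lambda im,b:im[b[1]:b[3],b[0]:b[2]]
a=cv2.imread("pics/scene0.png");z=cv2.imread("pics/scene9.png")
for k,b in dict(torch=(165,320,220,390),jar_s=(300,212,320,236),screwdr=(420,240,460,290),tape=(434,198,480,226),marker=(343,262,383,312),amber=(254,203,280,242)).items():
    w=(b[0]-8,b[1]-8,b[2]+8,b[3]+8); r=cv2.matchTemplate(p(z,w),p(a,b),cv2.TM_CCOEFF_NORMED); _,v,_,l=cv2.minMaxLoc(r); print(k,round(v,3),np.array(l)-8)
E
```

```text
23.5 [0.4926 0.2988 0.0694] f n,e,z -13.634830808876313 -1.1947305277130045 15.648639332695382 tau [-0.5244  1.4553  0.1827] q [ 0.2687  0.0039 -0.8611  2.2888  0.0663  0.2754 -1.6568] b 0.009307712100616036 e 0.030247791236743888 rot [ 0.0225  0.0241 -0.0297] 49.41912441180079
torch 0.997 [0 0]
jar_s 0.62 [1 0]
screwdr 0.736 [0 0]
tape 0.981 [0 0]
marker 0.778 [0 0]
amber 0.491 [-8 -3]
```

View pics/scene9.png

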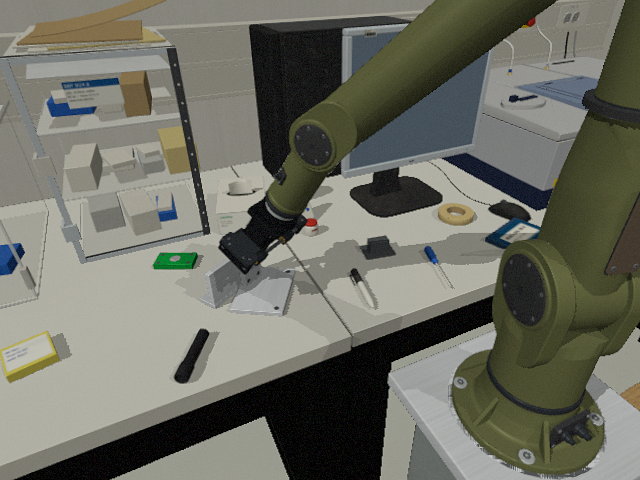

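```bash
python3 -c "
from bench import ctrl
print(ctrl.close_job()); s=ctrl.get_state(); print(s['time'],s['ft_force'],s['position'])"
```

```text
the job is handed in; nothing more can be done
None
the job is handed in; nothing more can be done
```

The plate is standing upright on a short end on the jig's base, with a broad face against the fence. I handed the job in at about 23.5 s with the fingers still gripping it and pushing it diagonally.

**What I did:** My first grasp, tilted 40° from vertical, ran joint 2 into its limit on the way to the fence. I put the plate back on its rest, gripped it again at 57°, stood it up and lowered it onto the base against the fence. The first contact pushed with about 54 N. I eased that off to about 21–22 N and held it there before handing in.

**Last checks:**
- **Push:** the wrist force was about 14 N back from the fence and 15.6 N up from the base. It moved by only about 2 N over a 1 s hold. It does not split plate contact from finger contact; by the grasp geometry the fingertips should clear the fence by about 1.5 mm.
- **Fit:** the gap to the fence measured about 0.3 mm, and the plate and fence edges looked parallel.
- **Position:** the plate is about 30 mm right of the fence middle (limit 50 mm). The upper dots measured about 2 mm off their expected height, which is within camera accuracy.
- **Bystanders:** four of the six matched their start positions in the last scene image. The small jar shifted one pixel on a weak match (0.62), which I take as noise. The amber jar was hidden behind the arm, so its match failed. It was last seen just before the plate was set down, well clear of the arm.

**Disagreement with the description:** both fixed cameras show the base slab turned about 25° from the fence, although the text gives them the same axes. I squared the plate to the fence and put it on the right-hand side, where the base lies fully under it.

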